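# Seat the glaze tumbler's lid and throw the drive lever to the marked notch

## Robot

A 6-joint arm with a two-finger parallel gripper is mounted at the origin on the work surface. World frame = base frame: x ahead of the robot, y to its left, z up, the work surface at z = 0. Lengths are in m, angles in rad, forces in N, time in s.
With the tool pointing down it reaches from about 0.35 to 0.775 m from the base axis. Payload 7.3 kg.
Tool frame: the origin (TCP) lies on the centre line of the jaws, within the pads' length; the fingertips stand 22 mm ahead of it and the grasp point (between the pads) lies 3 mm ahead of it; z points along the fingers, y is the line along which they close (so a half turn about z gives the same grasp; the last joint's range is limited). The gripper opens to 92 mm and grips with 3 to 60 N. Pads are 19 mm wide; open, the fingers measure 130 mm over their backs; the gripper's body (75 mm by 190 mm) begins 47 mm behind the grasp point.
Start: joints at [1.136, 0.342, 1.524, -0, 1.275, -0.146], TCP at [0.15, 0.503, 0.249] pointing down, gripper open.
Joint ranges: [-2.53, 2.53], [-0.77, 2.02], [0.04, 2.7], [-1, 4.14], [0.28, 2.66], [-3.11, 3.11]. Speed limits (rad/s): [2.57, 2.57, 3.14, 3.14, 3.14, 3.14].

## Interface

Orientations are given as a unit quaternion [x, y, z, w].
In Python, from workcell import ctrl gives the robot as it stands. The module is installed in compiled form; this text tells all that it offers.
- The arm moves only by the tool play_rows, never from a script. Its arguments are lists of equal length, an entry for each row: "translation": the shift along the tool's x, y, z in m, a list of three; "delta_rot": the turn, a rotation vector about the tool's x, y, z in degrees, a list of three. In form: {"translation": [[x, y, z], ...], "delta_rot": [[ax, ay, az], ...]}. A call has exactly 8 rows; each row is the pose to reach, as a shift and turn from the pose commanded when the call began, along the tool's axes at that moment; what a row does not reach only later rows make up. A row lasts 1/12 s, in which the tool goes at most 41.7 mm and 7.16 degrees, less where a joint would pass 70% of its speed; a pose out of reach is approached as far as the arm can. A call with a gripper value outside its range is refused whole. "claw" is the finger opening in m, from 0 to 0.0918, set as the call begins (left out, the last holds). The fingers move at their own pace and stop on an object; "force" is the grip in N (left out, the last holds). Time passes only in rows, so rows that repeat a pose let the fingers close, or fill a call up. It gives the time, the measured TCP pose, the force, the opening and the grip force at its end, in the units of the state.
- ctrl.state(): the state, without advancing time (a new reading comes with each control period).
- ctrl.read_camera(name): name is "side" or "top" or "wrist"; returns a dict with "pixels" (400x640x3 uint8, blue, green, red), "mtx" (3x3 intrinsics, pixels), "k1" (the pictures are not rectified: a ray, as slopes to the right and down, at radius r is drawn at 1 + k1 r^2 times it, then the intrinsics apply), "T" (4x4, takes a point from camera to world coordinates); the wrist camera has in their place "T_tool_cam" (4x4, takes a point from camera to tool coordinates, whose origin is the TCP and whose axes are the flange's). Camera axes: x right, y up, looking along -z (the intrinsics and any distortion apply to the point x, -y, -z); pixel columns grow to the right and rows downward; lengths in m; the calibration is good to about 2 mm. A picture is of the moment at which its call begins: read the wrist's pose just before it. There is no depth.
- ctrl.close_job(): hands the job in; it is judged then, once.
Trained networks look in a picture, given as the dict that the camera call returned (one of the last four; its "shot" number tells which), for a name from the list of things; names that differ only in an ending like _2 or _b are one class to them, and where a whole thing is asked for, a point or a joint stands for the part that bears it (a point fixed in the world has none). Each returns a list of dicts, best first, with "conf" (0 to 1); they miss things now and then, are a little off and sometimes report something else, mostly with a low value. They report only what shows in the picture. A call takes as long as a camera call.
- ctrl.search_frame(target, picture): "extent" ([left, top, width, height] in pixels, round what is visible of it).
- ctrl.mark_of(target, picture): "at" ([column, row] in pixels: a listed point, or the origin of a listed thing).
The state is a dict: "time": time; "joint_positions": joint angles; "joint_vel": joint speeds; "tau": joint torques, N m; "position": TCP position; "tcp_rot": TCP orientation; "contact_force": force on the tool from outside, world axes, zero at the start; "wrist_torque": the same for the moment, N m; "width": opening from 0.0 (shut) to 1.0 (fully open); "finger_force": force on a finger pad.
Only numpy, scipy, OpenCV 4.12 (cv2) and the standard library are available. Lean on these libraries where they do the work, as an engineer would, in place of code of your own. Each camera call takes 0.05 s, during which the arm holds its last target. There are 200 camera calls.

## Task

The glaze tumbler's blue lid is standing proud of the leaning cream drum: press it down along the drum's axis with the fingers until it is fully home, and hold it there for a moment with a firm but moderate push to make sure it is seated. Then throw the red-knobbed drive lever on the blue drive box to the middle notch, the one marked yellow, and let go. Leave the cup, the jar and the bowl where they stand.

Things in the scene. Friction and masses are not known exactly. Their poses are not given: they have to be found in the camera images.
- tumbler: fixed glaze tumbler: blue base 260 x 200 x 58 mm with a cream drum (144 mm diameter, 120 mm long) whose axis leans 35 degrees from vertical towards the tumbler's front. Origin: centre of the base's underside, on the table; z up, front = its own -x (roughly towards the robot)
- lamp_bar (a point): middle of the dark lamp bar above the lid (22 mm thick, 200 mm long along the tumbler's y; fixed, axes as the tumbler), held by an arm from a post behind the drum. A gripper pointing straight down does not fit between bar and lid; tilted along the drum's axis it passes in front of the bar
- lid_top (a point): centre of the lid's outer face, on a black rubber press pad (50 mm diameter, 2 mm proud of the blue lid, 140 mm diameter, 12 mm thick). Its z axis points out of the drum along the drum's axis, its y axis is parallel to the tumbler's y. An orange seal band shows below the lid's edge while it is not home. Moves with the lid
- lid (a joint): how far the lid has been pressed, in m, along the drum's axis into the drum: 0 = 16 mm proud, 0.016 = fully home on a hard stop. The tight seal resists with about 9 N all the way and keeps the lid where it is left
- drive_box: fixed blue box 150 x 110 x 52 mm with a lever and an aluminium arc plate (its rim 78 mm from the lever's pivot, 30 mm to +y of the lever) with three black notches; the middle notch carries a yellow mark. Origin: centre of the underside, on the table; z up; the lever swings in its x-z plane
- lever_pivot (a point): lever's pivot, 62 mm above the table; the lever turns about this point's y axis; axes as the drive box
- lever_knob (a point): centre of the red ball knob (36 mm diameter) on the lever's end, 115 mm from the pivot; moves with the lever
- drive_lever (a joint): lever angle in rad: 0 leans 0.55 rad from upright towards the drive box's -x, 0.55 stands upright, 1.1 leans 0.55 rad towards +x. Notches at 0.05, 0.55 (the middle one, marked yellow) and 1.05. Stiff: it takes about 2.5 N at the knob to move and stays where it is left
- cup: bystander: terracotta cup, 72 mm diameter, 85 mm high, origin under its centre
- glaze_jar: bystander: jar with white lid and blue label, 68 mm diameter, 110 mm high, origin under its centre
- bowl: bystander: white bowl, 100 mm diameter, 50 mm high, origin under its centre

How it is judged:
On the way, in this order (a step that is already met when the one before it is completed fails the run):
1. first the lid is fully home (within 2 mm of its stop) and the fingers hold it there with at least 8 N for 0.3 s, the lever not yet in the marked notch (value of joint lid above 0.014 m and contact force between the fingers and lid above 8 N), for 0.3 s.
2. then the drive lever stands in the middle, yellow-marked notch (within 0.1 rad), the lid still home (value of joint drive_lever between 0.45 and 0.65 rad and value of joint lid above 0.014 m), for 0.2 s.
At the end, for the whole second after the job is handed in: the lid is fully home (within 2 mm of its stop), the lever rests in the middle, yellow-marked notch (within 0.1 rad of upright), and the gripper has let go and touches nothing (all of step 2 and velocity of joint drive_lever between -0.05 and 0.05 rad/s and contact force between the fingers and anything else below 0.3 N).
It fails at once if the lid is pressed with more than 45 N (contact force between the arm and lid above 45 N).
It fails at once if a bystander (cup, jar or bowl) is moved by more than 20 mm (distance of any of cup, glaze_jar, bowl from where it was at the start of the episode above 0.02 m).
It also fails if it takes over 64 s, if anything falls off the work surface, if the arm or the gripper's body presses on something with over 40 N, if the wrist force passes 120 N, or if a joint passes its speed limit or range.

## Working session

There is one attempt and no reset: what is moved stays moved. The work goes in short steps, Python scripts to look and compute and a tool call to move; the robot and the scene stay as the last step left them, time stands still between calls to the robot, and variables do not carry over. Pictures are saved under pics/ and viewed, at most 10 in all, crops included, and the job is handed in when it is done.

Besides the shell and the picture viewer there is one more tool, called after ">>>" as a command line: name --argument value ..., lists and objects as JSON in quotes. play_rows: Moves the arm, as the interface text tells. Its arguments: {"type":"object","properties":{"translation":{"type":"array","items":{"type":"array","items":{"type":"number"}}},"delta_rot":{"type":"array","items":{"type":"array","items":{"type":"number"}}},"claw":{"type":"number"},"force":{"type":"number"}},"required":["translation","delta_rot"]}

```bash
mkdir -p pics; cat > h.py <<'E'
import numpy as np, cv2
from scipy.spatial.transform import Rotation as R
from scipy.optimize import least_squares
from workcell import ctrl
def shot(n):
    s=ctrl.state(); p=ctrl.read_camera(n)
    if 'T' not in p:
        T=np.eye(4);T[:3,:3]=R.from_quat(s['tcp_rot']).as_matrix();T[:3,3]=s['position']
        p['Tw']=T@np.array(p['T_tool_cam'])
    else: p['Tw']=np.array(p['T'])
    return p
def proj(p,X):
    T=p['Tw'];c=(np.atleast_2d(X)-T[:3,3])@T[:3,:3]
    s=c[:,:2]/-c[:,2:]*[1,-1]; s=s*(1+p['k1']*(s**2).sum(1,keepdims=True))
    M=np.array(p['mtx']); return s@M[:2,:2].T+M[:2,2]
def tri(obs):
    f=lambda X:np.concatenate([(proj(p,X)[0]-uv) for p,uv in obs])
    r=least_squares(f,[0.5,0.1,0.1]); return r.x,np.abs(r.fun).max()
E
cat > a.py <<'E'
from h import *
ps={n:shot(n) for n in ('side','top','wrist')}
for n,p in ps.items(): cv2.imwrite(f'pics/{n}0.png',p['pixels']); print(n,p['Tw'][:3,3].round(3),p['k1'])
for t in ['tumbler','lamp_bar','lid_top','drive_box','lever_pivot','lever_knob','cup','glaze_jar','bowl']:
    o=[]
    for n,p in ps.items():
        m=ctrl.mark_of(t,p)
        if m: print(t,n,np.round(m[0]['at'],1),round(m[0]['conf'],2)); 
        if m and m[0]['conf']>.4: o.append((p,np.array(m[0]['at'])))
    if len(o)>1: x,e=tri(o); print('   ',x.round(4),round(e,1))
print(ctrl.state())
v=np.vstack([ps['side']['pixels'],ps['top']['pixels']]);cv2.imwrite('pics/b.png',cv2.resize(v,(480,600),interpolation=cv2.INTER_AREA))
E
python3 a.py
```

```text
side [0.08  0.356 0.918] 0.02387350599750914
top [0.371 0.003 1.317] -0.07276850606892446
wrist [0.07  0.527 0.386] -0.04917391537222021
tumbler side [235.1 314.4] 0.72
tumbler top [214.6 224.9] 0.95
    [0.5522 0.2372 0.0221] 0.0
lamp_bar side [210.5 243.6] 0.6
lamp_bar top [179.5 223.8] 0.74
    [0.5064 0.2478 0.3584] 0.3
lid_top side [225.5 287.2] 0.7
lid_top top [192.9 232.8] 0.62
    [0.5043 0.2496 0.2237] 0.4
drive_box side [387.7 217.5] 0.81
drive_box top [386.  231.9] 0.59
    [ 0.5377 -0.2411  0.0063] 0.1
lever_pivot side [387.8 202.7] 0.91
lever_pivot top [393.9 223. ] 0.85
    [ 0.5585 -0.2578  0.0379] 0.1
lever_knob side [401.1 183. ] 0.55
lever_knob top [401.  235.2] 0.71
    [ 0.514  -0.2474  0.1585] 1.7
cup side [319.1 259.7] 0.94
glaze_jar side [389.2 221.5] 0.22
glaze_jar top [302.4 180. ] 0.86
bowl side [344.  288.1] 0.81
bowl top [299.7 263.1] 0.67
    [0.448  0.     0.0143] 0.5
{'time': 1.5, 'joint_positions': array([ 1.13599723e+00,  3.42005493e-01,  1.52408884e+00,  2.03743053e-05,
        1.27539266e+00, -1.45966814e-01]), 'joint_vel': array([-0.00062027, -0.00016182, -0.0007459 ,  0.00075496,  0.00011579,
       -0.00127113]), 'tau': array([-7.01682347e-05, -4.31125009e+01, -2.44479471e+01,  7.17804604e-02,
        4.81691072e-02,  1.74739677e-05]), 'position': array([0.1495044 , 0.50328891, 0.24874156]), 'tcp_rot': array([1.43917610e-01, 9.89589672e-01, 5.34070013e-05, 5.78770489e-06]), 'contact_force': array([-0.36305773,  0.1651709 ,  0.0291617 ]), 'wrist_torque': array([-0.03040831, -0.02147222,  0.02829663]), 'finger_force': 0.0, 'width': 1.003004437181358}
```

View pics/side0.png

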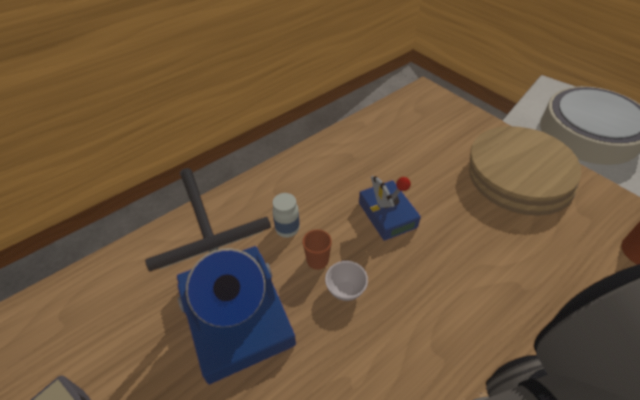

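View pics/top0.png

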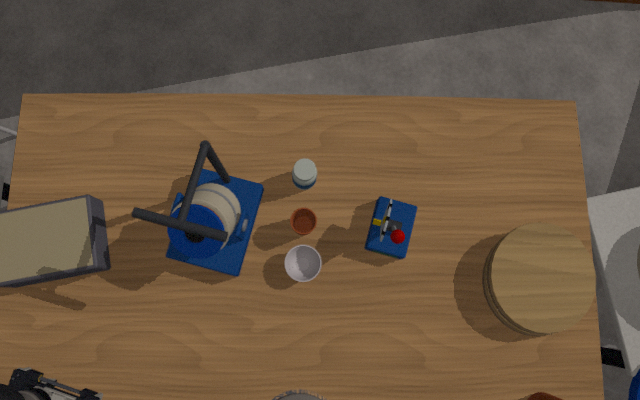

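The side view shows the lid pad at (227,287) and the knob at (403,184). In the top view the knob is at (398,236), leaning towards the box's -x, and the yellow mark is at (377,222). The tumbler and the box are both yawed about -16°, and the tool already matches that. I'm moving to a viewpoint on the drum's axis, in front of the bar.

>>> play_rows --translation '[[-0.037,-0.018,-0.018],[-0.074,-0.035,-0.035],[-0.111,-0.053,-0.053],[-0.148,-0.071,-0.07],[-0.185,-0.089,-0.088],[-0.222,-0.107,-0.105],[-0.26,-0.125,-0.122],[-0.297,-0.142,-0.139]]' --delta_rot '[[0,-4,0],[0,-9,0],[0,-13,0],[0,-18,0],[0,-22,0],[0,-27,0],[0,-31,0],[0,-35,0]]' --claw 0.0 --force 20

```text
time: 2.17
position: [0.3779, 0.2961, 0.3797]
tcp_rot: [0.137, 0.943, -0.043, 0.299]
contact_force: [0.2, 0.4, -1.1]
width: 0.471
finger_force: 0.0
```

>>> play_rows --translation '[[0,0,0],[0,0,0],[0,0,0],[0,0,0],[0,0,0],[0,0,0],[0,0,0],[0,0,0]]' --delta_rot '[[0,0,0],[0,0,0],[0,0,0],[0,0,0],[0,0,0],[0,0,0],[0,0,0],[0,0,0]]'

```text
time: 2.83
position: [0.3769, 0.2976, 0.3783]
tcp_rot: [0.137, 0.944, -0.043, 0.297]
contact_force: [0.1, -0.1, 0.7]
width: 0.008
finger_force: 0.0
```

```bash
cat > b.py <<'E'
from h import *
import pickle,sys
tag=sys.argv[1]
p=shot('wrist'); cv2.imwrite(f'pics/{tag}.png',p['pixels'])
M={}
for t in sys.argv[2:]:
    m=ctrl.mark_of(t,p)
    if m: M[t]=m[0]['at']; print(t,np.round(m[0]['at'],1),round(m[0]['conf'],2))
pickle.dump((p,M),open(tag+'.pkl','wb'))
s=ctrl.state(); print(s['time'],s['position'].round(4),R.from_quat(s['tcp_rot']).as_matrix().round(3),s['contact_force'],p['Tw'][:3,3])
for X in [[.504,.25,.224],[.506,.248,.358],[.514,-.247,.158]]: print(proj(p,X).round(0))
E
python3 b.py w1 lid_top lamp_bar tumbler
```

```text
lid_top [312.7 193.8] 0.74
lamp_bar [310.6 320.7] 0.65
tumbler [319.  105.4] 0.69
3.0333 [0.3771 0.2974 0.3785] [[-0.785  0.285  0.55 ]
 [ 0.233  0.959 -0.163]
 [-0.574  0.    -0.819]] [-0.02308342  0.83278707 -1.07297131] [0.23676742 0.33928787 0.44329184]
[[314. 192.]]
[[310. 316.]]
[[ 35. 216.]]
```

View pics/w1.png

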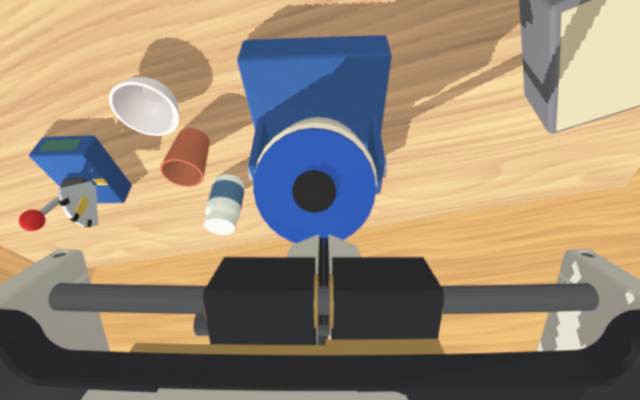

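>>> play_rows --translation '[[0,0.012,0.005],[0,0.024,0.01],[0,0.036,0.015],[0,0.048,0.02],[0,0.06,0.02],[0,0.06,0.02],[0,0.06,0.02],[0,0.06,0.02]]' --delta_rot '[[0,0,0],[0,0,0],[0,0,0],[0,0,0],[0,0,0],[0,0,0],[0,0,0],[0,0,0]]'

```text
time: 3.7
position: [0.405, 0.3511, 0.3622]
tcp_rot: [0.137, 0.944, -0.043, 0.298]
contact_force: [-0.6, -0.6, 0.2]
width: 0.006
finger_force: 0.0
```

```bash
python3 b.py w2 lid_top lamp_bar tumbler
```

```text
lid_top [258.3 198.8] 0.8
tumbler [282.1 107.2] 0.68
3.9 [0.4051 0.3511 0.3625] [[-0.785  0.285  0.55 ]
 [ 0.234  0.958 -0.163]
 [-0.574  0.001 -0.819]] [-0.07975774 -0.49352182  0.22552699] [0.26484565 0.39287756 0.42713686]
[[258. 197.]]
[[237. 331.]]
[[ -7. 220.]]
```

The wrist view has the black pad at about (314,190) and the lid square to the tool. The fingers are shut at (323,290), and the lever and red knob are at the left (32,220). Next I triangulate.

```bash
cat > c.py <<'E'
from h import *
import pickle
def pad(p,c,r=60):
    im=p['pixels'].astype(int); m=((im.max(2)<60)).astype(np.uint8)
    n,l,s,ce=cv2.connectedComponentsWithStats(m)
    k=min(range(1,n),key=lambda i:np.hypot(*(ce[i]-c))+(1e3 if s[i,4]<30 else 0)); return ce[k],s[k,4]
w1=pickle.load(open('w1.pkl','rb'))[0];w2=pickle.load(open('w2.pkl','rb'))[0];sd=shot('side')
o=[]
for p,c in ((w1,(314,190)),(w2,(259,197)),(sd,(227,287))):
    q,a=pad(p,c); print(q,a); o.append((p,q))
print(tri(o[:2]),tri(o)); X,_=tri(o)
# w1/w2 pad fit done; tool-frame offset to pad
s=ctrl.state(); Rt=R.from_quat(s['tcp_rot']).as_matrix()
print((X-s['position'])@Rt)
# lid normal check: ellipse of lid in w1, blue, vs model
def lidc(X,yaw,tilt,r=.070,d=-.002):
    a=np.array([-np.sin(tilt)*np.cos(yaw),-np.sin(tilt)*np.sin(yaw),np.cos(tilt)]);y=np.array([-np.sin(yaw),np.cos(yaw),0]);x=np.cross(y,a)
    t=np.linspace(0,2*np.pi,60);return X+d*a+r*(np.cos(t)[:,None]*x+np.sin(t)[:,None]*y)
im=w2['pixels'].copy()
cv2.polylines(im,[proj(w2,lidc(X,np.radians(-16.5),np.radians(35))).astype(int)],1,(0,255,255))
cv2.polylines(im,[proj(w2,lidc(X,np.radians(-16.5),np.radians(35),.025,0)).astype(int)],1,(0,255,255))
cv2.imwrite('pics/ov.png',im)
E
python3 c.py
```

```text
[313.72324159 190.77599388] 1308
[257.84838043 195.86698828] 1451
[227.02934537 285.58690745] 443
(array([0.50722442, 0.24804686, 0.21924137]), np.float64(0.0631807449300652)) (array([0.51055517, 0.24600209, 0.21623859]), np.float64(1.269639806957457))
[-0.02345959 -0.07081937  0.19492815]
```

View pics/ov.png

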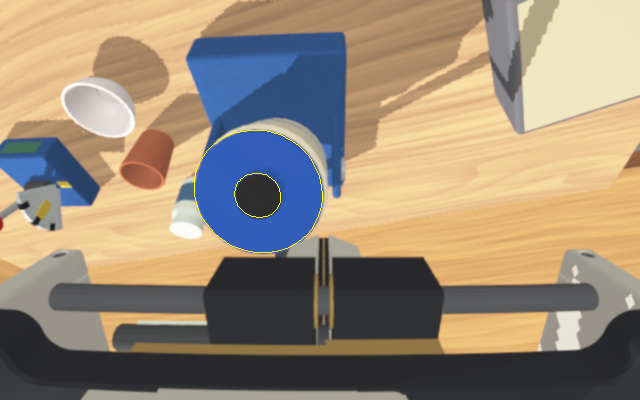

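The model's lid and pad outlines match the picture, with the pad at (258,196). Now I centre on the axis and advance.

>>> play_rows --translation '[[-0.008,-0.024,0.01],[-0.016,-0.048,0.02],[-0.023,-0.071,0.035],[-0.023,-0.071,0.06],[-0.023,-0.071,0.09],[-0.023,-0.071,0.12],[-0.023,-0.071,0.145],[-0.023,-0.071,0.145]]' --delta_rot '[[0,0,0],[0,0,0],[0,0,0],[0,0,0],[0,0,0],[0,0,0],[0,0,0],[0,0,0]]'

```text
time: 4.62
position: [0.4828, 0.2523, 0.2524]
tcp_rot: [0.138, 0.944, -0.046, 0.295]
contact_force: [-1.4, -0.5, -0.4]
width: -0.001
finger_force: 0.0
```

>>> play_rows --translation '[[0,0,0.002],[0,0,0.004],[0,0,0.006],[0,0,0.008],[0,0,0.01],[0,0,0.012],[0,0,0.014],[0,0,0.016]]' --delta_rot '[[0,0,0],[0,0,0],[0,0,0],[0,0,0],[0,0,0],[0,0,0],[0,0,0],[0,0,0]]'

```text
time: 5.28
position: [0.4916, 0.2519, 0.2435]
tcp_rot: [0.137, 0.944, -0.043, 0.298]
contact_force: [-0.4, 0.5, -0.3]
width: 0.002
finger_force: 0.0
```

```bash
python3 -c "
from h import *
s=ctrl.state();Rt=R.from_quat(s['tcp_rot']).as_matrix();print(s['position'],Rt.T@s['contact_force'],Rt.T@(np.array([.5090,.2468,.2175])-s['position']))"
```

```text
[0.4916254  0.25187844 0.2434807 ] [ 0.6358714   0.38615186 -0.07946737] [8.01739401e-05 6.91233991e-05 3.16646938e-02]
```

>>> play_rows --translation '[[0,0,0.0015],[0,0,0.003],[0,0,0.0045],[0,0,0.006],[0,0,0.0075],[0,0,0.009],[0,0,0.0105],[0,0,0.012]]' --delta_rot '[[0,0,0],[0,0,0],[0,0,0],[0,0,0],[0,0,0],[0,0,0],[0,0,0],[0,0,0]]'

```text
time: 5.95
position: [0.4978, 0.25, 0.2342]
tcp_rot: [0.137, 0.944, -0.043, 0.298]
contact_force: [-7.5, 1.3, 6.9]
width: 0.004
finger_force: 5.0
```

```bash
cat > f.py <<'E'
from h import *
s=ctrl.state();Rt=R.from_quat(s['tcp_rot']).as_matrix();print(s['time'],s['position'],Rt.T@s['contact_force'],Rt.T@(s['position']-[0.4916254,0.25187844,0.2434807]))
E
python3 f.py
```

```text
5.95 [0.49781978 0.25004402 0.23419393] [ 2.2859151  -0.89650556 -9.9814908 ] [ 3.83128171e-05 -1.36072670e-06  1.13127392e-02]
```

>>> play_rows --translation '[[0,0,0.0012],[0,0,0.0025],[0,0,0.0037],[0,0,0.005],[0,0,0.0062],[0,0,0.0075],[0,0,0.0087],[0,0,0.01]]' --delta_rot '[[0,0,0],[0,0,0],[0,0,0],[0,0,0],[0,0,0],[0,0,0],[0,0,0],[0,0,0]]'

```text
time: 6.62
position: [0.5015, 0.2491, 0.2291]
tcp_rot: [0.138, 0.943, -0.042, 0.299]
contact_force: [-49.8, 3.3, 47.0]
width: 0.005
finger_force: 33.4
```

```bash
python3 f.py
```

```text
6.6167 [0.50150024 0.2491137  0.22906005] [ 12.8021769  -10.87927892 -66.4899317 ] [-9.45755331e-05  1.24696401e-04  1.76942626e-02]
```

>>> play_rows --translation '[[0,0,-0.004],[0,0,-0.006],[0,0,-0.006],[0,0,-0.006],[0,0,-0.006],[0,0,-0.006],[0,0,-0.006],[0,0,-0.006]]' --delta_rot '[[0,0,0],[0,0,0],[0,0,0],[0,0,0],[0,0,0],[0,0,0],[0,0,0],[0,0,0]]'

```text
time: 7.28
position: [0.5005, 0.249, 0.23]
tcp_rot: [0.137, 0.944, -0.043, 0.297]
contact_force: [0.2, -0.5, 0.2]
width: 0.007
finger_force: 0.0
```

```bash
python3 f.py; python3 b.py w3 lid_top lamp_bar; python3 -c "
from h import *
p=shot('side');im=p['pixels'][150:400,120:370];cv2.imwrite('pics/s3.png',cv2.resize(im,(600,600),interpolation=cv2.INTER_CUBIC))"
```

```text
7.2833 [0.50046929 0.24904153 0.22998468] [-0.38315896 -0.46245546  0.02078857] [ 0.00012827 -0.00019329  0.01638143]
7.4333 [0.5004 0.2491 0.2302] [[-0.785  0.285  0.55 ]
 [ 0.233  0.959 -0.163]
 [-0.573 -0.    -0.819]] [-0.21260023  0.97786407  0.08503739] [0.3603421  0.29085264 0.29498984]
[[327. 263.]]
[[324. 669.]]
[[-98. 260.]]
```

View pics/s3.png

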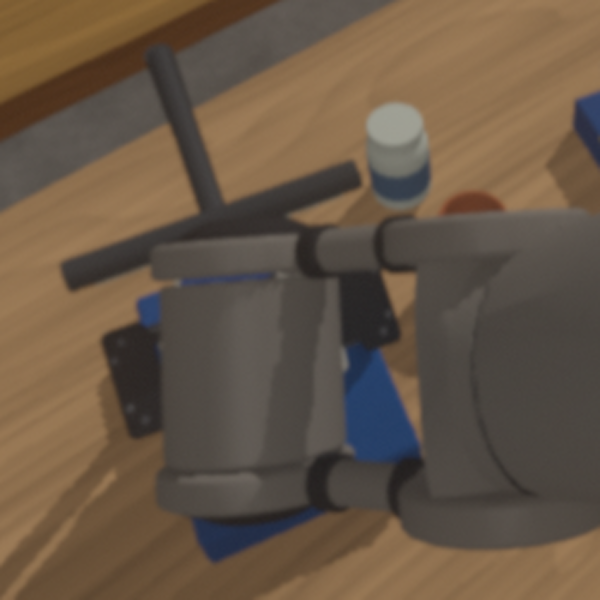

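View pics/w3.png

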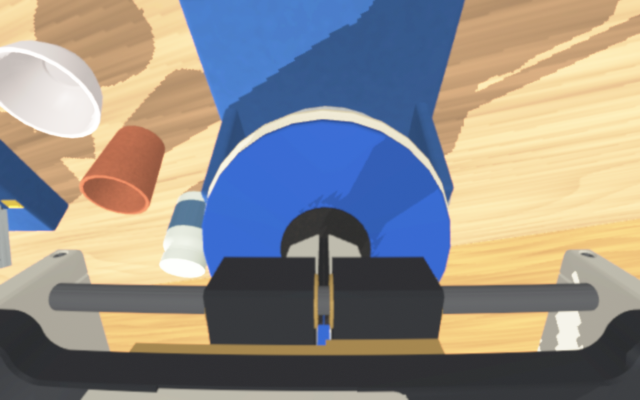

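The lid now looks home: no orange band, and the cream rim meets the blue lid around (325,115). But the tool read 66 N against the stop, above the task's 45 N limit. Now a gentle controlled press to confirm the seating.

>>> play_rows --translation '[[0,0,0.0005],[0,0,0.001],[0,0,0.0013],[0,0,0.0016],[0,0,0.0019],[0,0,0.0022],[0,0,0.0022],[0,0,0.0022]]' --delta_rot '[[0,0,0],[0,0,0],[0,0,0],[0,0,0],[0,0,0],[0,0,0],[0,0,0],[0,0,0]]'

```text
time: 8.15
position: [0.5011, 0.249, 0.2293]
tcp_rot: [0.137, 0.944, -0.043, 0.298]
contact_force: [-8.8, 0.6, 8.2]
width: 0.003
finger_force: 5.9
```

```bash
python3 f.py
```

```text
8.15 [0.50107878 0.24900625 0.22934185] [  2.31822161  -1.95557175 -11.65693427] [ 2.47963973e-05 -7.02419137e-05  1.72486913e-02]
```

>>> play_rows --translation '[[0,0,0.0003],[0,0,0.0006],[0,0,0.0006],[0,0,0.0006],[0,0,0.0006],[0,0,0.0006],[0,0,0.0006],[0,0,0.0006]]' --delta_rot '[[0,0,0],[0,0,0],[0,0,0],[0,0,0],[0,0,0],[0,0,0],[0,0,0],[0,0,0]]'

```text
time: 8.82
position: [0.5011, 0.249, 0.2293]
tcp_rot: [0.137, 0.944, -0.043, 0.298]
contact_force: [-13.7, 1.0, 11.8]
width: 0.006
finger_force: 8.9
```

```bash
python3 f.py
```

```text
8.8167 [0.50111349 0.24899909 0.22929401] [  4.22495703  -2.93765032 -17.38980933] [ 2.68991740e-05 -7.09567602e-05  1.73081141e-02]
```

17 N with no further travel, held about 0.5 s, so the lid is on its hard stop. I retract along the axis and move over to the lever.

>>> play_rows --translation '[[0,0,-0.01],[0,0,-0.035],[0,0,-0.065],[0,0,-0.1],[0,0,-0.135],[0,0,-0.17],[0,0,-0.2],[0,0,-0.2]]' --delta_rot '[[0,0,0],[0,0,0],[0,0,0],[0,0,0],[0,0,0],[0,0,0],[0,0,0],[0,0,0]]'

```text
time: 9.48
position: [0.3909, 0.2831, 0.3979]
tcp_rot: [0.137, 0.943, -0.039, 0.301]
contact_force: [1.0, 0.0, 0.5]
width: 0.008
finger_force: 0.0
```

>>> play_rows --translation '[[-0.0085,-0.03,0.0085],[-0.017,-0.06,0.017],[-0.025,-0.09,0.025],[-0.034,-0.12,0.034],[-0.042,-0.15,0.042],[-0.051,-0.18,0.051],[-0.06,-0.21,0.06],[-0.068,-0.234,0.068]]' --delta_rot '[[0,0,0],[0,0,0],[0,0,0],[0,0,0],[0,0,0],[0,0,0],[0,0,0],[0,0,0]]'

```text
time: 10.15
position: [0.4156, 0.0282, 0.375]
tcp_rot: [0.137, 0.944, -0.044, 0.298]
contact_force: [1.2, 0.4, -0.1]
width: 0.005
finger_force: 0.0
```

>>> play_rows --translation '[[-0.0085,-0.03,0.0085],[-0.017,-0.06,0.017],[-0.025,-0.09,0.025],[-0.034,-0.12,0.034],[-0.042,-0.15,0.042],[-0.051,-0.18,0.051],[-0.06,-0.21,0.06],[-0.068,-0.234,0.068]]' --delta_rot '[[0,4,0],[0,9,0],[0,14,0],[0,19,0],[0,24,0],[0,29,0],[0,35,0],[0,35,0]]'

```text
time: 10.82
position: [0.4411, -0.2246, 0.3563]
tcp_rot: [0.145, 0.989, 0.001, -0.004]
contact_force: [-0.7, 0.3, -1.2]
width: 0.002
finger_force: 0.0
```

```bash
python3 b.py w4 lever_knob lever_pivot drive_box; cat > d.py <<'E'
from h import *
import sys
def red(p):
    im=p['pixels'].astype(int);m=((im[:,:,2]>110)&(im[:,:,2]>3*im[:,:,1])&(im[:,:,2]>3*im[:,:,0])).astype(np.uint8)
    n,l,s,c=cv2.connectedComponentsWithStats(m);k=[i for i in range(1,n) if s[i,4]>15]
    return [(c[i].round(1),s[i,4]) for i in k]
if __name__=='__main__':
    for n in('side','top','wrist'): print(n,red(shot(n)))
E
python3 d.py
```

```text
lever_knob [330.6 238.8] 0.88
lever_pivot [328.8 235.6] 0.88
11.0167 [ 0.44   -0.2216  0.3574] [[-0.958  0.286 -0.001]
 [ 0.286  0.958  0.002]
 [ 0.002  0.001 -1.   ]] [-0.13490781  0.00431672 -0.35181182] [ 0.36213593 -0.20102106  0.49447302]
[[811. 120.]]
[[758. 167.]]
[[323. 241.]]
side [(array([403.6, 183. ]), np.int32(90))]
top [(array([399.6, 232.7]), np.int32(36))]
wrist [(array([325.2, 230.3]), np.int32(269))]
```

View pics/w4.png

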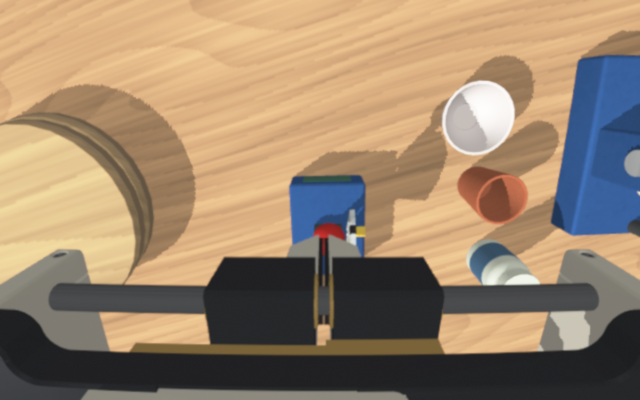

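The box is aligned with the tool, with the knob at about (325,230) but partly hidden by the fingers. I shift forward for two clear views.

>>> play_rows --translation '[[-0.02,0,0],[-0.04,0,0],[-0.06,0,0],[-0.08,0.01,0],[-0.1,0.03,0],[-0.1,0.05,0],[-0.1,0.05,0],[-0.1,0.05,0]]' --delta_rot '[[0,0,0],[0,0,0],[0,0,0],[0,0,0],[0,0,0],[0,0,0],[0,0,0],[0,0,0]]'

```text
time: 11.83
position: [0.5504, -0.1999, 0.3591]
tcp_rot: [0.142, 0.99, -0.0, 0.0]
contact_force: [-0.3, 0.8, 0.6]
width: 0.01
finger_force: 0.0
```

```bash
python3 b.py w5 lever_knob lever_pivot drive_box|head -4; python3 d.py
```

```text
lever_knob [273.6 149.1] 0.6
lever_pivot [289.5 165.1] 0.81
drive_box [292.3 161.2] 0.8
12.0333 [ 0.5498 -0.202   0.359 ] [[-0.958  0.285  0.001]
side []
top [(array([399.6, 235.4]), np.int32(87))]
wrist [(array([277.3, 148.6]), np.int32(871))]
```

>>> play_rows --translation '[[0,-0.02,0],[0,-0.04,0],[0,-0.06,0],[0,-0.08,0],[0,-0.1,0],[0,-0.1,0],[0,-0.1,0],[0,-0.1,0]]' --delta_rot '[[0,0,0],[0,0,0],[0,0,0],[0,0,0],[0,0,0],[0,0,0],[0,0,0],[0,0,0]]'

```text
time: 12.85
position: [0.5218, -0.2974, 0.3585]
tcp_rot: [0.144, 0.99, 0.0, 0.0]
contact_force: [0.9, 0.9, 0.2]
width: 0.006
finger_force: 0.0
```

```bash
python3 b.py w6 lever_knob lever_pivot drive_box|head -4; cat > e.py <<'E'
from h import *
from d import red
import pickle
w5,m5=pickle.load(open('w5.pkl','rb'));w6,m6=pickle.load(open('w6.pkl','rb'))
s=ctrl.state();Rt=R.from_quat(s['tcp_rot']).as_matrix()
print(red(w5),red(w6))
sd,tp=shot('side'),shot('top')
o=[(w5,red(w5)[0][0]),(w6,red(w6)[0][0])]
for q in (o,o+[(sd,red(sd)[0][0]),(tp,red(tp)[0][0])]): X,e=tri(q);print('knob',X.round(4),e.round(2),((X-s['position'])@Rt).round(4))
for t in('lever_pivot','drive_box'):
    q=[(w,m[t]) for w,m in((w5,m5),(w6,m6)) if t in m]
    if len(q)>1: X,e=tri(q);print(t,X.round(4),e.round(2),((X-s['position'])@Rt).round(4))
E
python3 e.py
```

```text
lever_knob [372.6 146.9] 0.88
lever_pivot [359.8 167.3] 0.65
drive_box [360.6 158.7] 0.61
13.05 [ 0.5221 -0.2967  0.3587] [[-0.959  0.284  0.   ]
[(array([275.1, 148.4]), np.int32(874))] [(array([375. , 148.6]), np.int32(882))]Traceback (most recent call last):
  File "e.py", line 9, in <module>
    for q in (o,o+[(sd,red(sd)[0][0]),(tp,red(tp)[0][0])]): X,e=tri(q);print('knob',X.round(4),e.round(2),((X-s['position'])@Rt).round(4))
                       ~~~~~~~^^^
IndexError: list index out of range
```

View pics/w6.png

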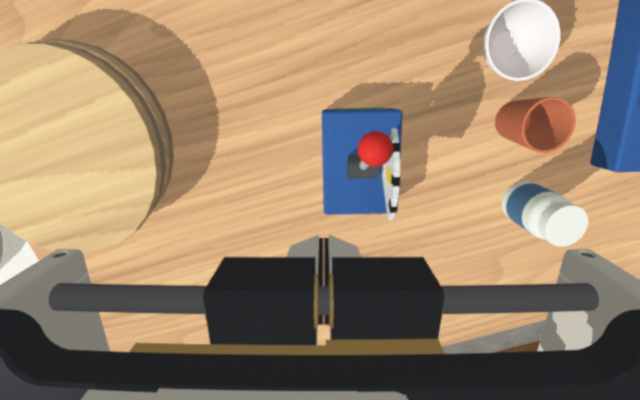

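The red knob is clear at (375,149), the pivot is near (361,168), the yellow mark is at (390,175), and the box is square to the tool.

```bash
sed -i 's/,o+\[(sd,red(sd)\[0\]\[0\]),(tp,/,o+[(tp,/' e.py; python3 e.py
```

```text
[(array([275.1, 148.4]), np.int32(874))] [(array([375. , 148.6]), np.int32(882))]
knob [ 0.5083 -0.2387  0.1712] 0.02 [0.0298 0.0519 0.1874]
knob [ 0.5079 -0.2389  0.1738] 1.82 [0.0301 0.0516 0.1848]
lever_pivot [ 0.5536 -0.2519  0.0413] 0.96 [-0.0173  0.0521  0.3173]
drive_box [ 0.5486 -0.2476  0.0253] 1.39 [-0.0114  0.0548  0.3332]
```

```bash
cat > g.py <<'E'
from h import *
import pickle
s=ctrl.state();Rt=R.from_quat(s['tcp_rot']).as_matrix()
def back(p,uv,z):
    X=least_squares(lambda q:proj(p,[q[0],q[1],z])[0]-uv,[.53,-.25]).x; return np.array([*X,z])
ys=[]
for t in('w5','w6'):
    p=pickle.load(open(t+'.pkl','rb'))[0];im=p['pixels'].astype(int);b,g,r=im[...,0],im[...,1],im[...,2]
    m=((r>120)&(g>100)&(b<70)).astype(np.uint8);m[:,:260]=0;m[:,420:]=0;m[240:]=0;m[:90]=0
    n,l,st,c=cv2.connectedComponentsWithStats(m);print(t,'yellow',[(c[i].round(1),st[i]) for i in range(1,n) if st[i,4]>4])
    k=max(range(1,n),key=lambda i:st[i,4]);ys.append((p,c[k]))
    for z in(.13,.14): print('  yellow tool',((back(p,c[k],z)-s['position'])@Rt).round(4))
    m=((b>70)&(b>2*r)&(b>1.4*g)).astype(np.uint8);m[:,:200]=0;m[:,440:]=0;m[240:]=0
    n,l,st,c=cv2.connectedComponentsWithStats(m);k=max(range(1,n),key=lambda i:st[i,4])
    cn=np.argwhere(l==k)[:,::-1].astype(np.float32);x=cv2.minAreaRect(cn);print('  blue',st[k],x)
    for q in cv2.boxPoints(x): print('   ',q,((back(p,q,.052)-s['position'])@Rt).round(4))
X,e=tri(ys);print('yellow tri',X,e,((X-s['position'])@Rt).round(4))
E
python3 g.py; python3 -c "
import cv2
a=cv2.imread('pics/w5.png')[90:240,220:370];b=cv2.imread('pics/w6.png')[90:240,290:440]
import numpy as np
cv2.imwrite('pics/lev.png',cv2.resize(np.hstack([a,b]),(800,400),interpolation=cv2.INTER_CUBIC))"
```

```text
w5 yellow [(array([320.1, 163.5]), array([312, 160,  16,  10, 113], dtype=int32))]
  yellow tool [0.0055 0.0974 0.2285]
  yellow tool [0.0077 0.0975 0.2185]
  blue [ 248  109   79  104 4541] ((288.48779296875, 161.10975646972656), (102.5749282836914, 78.05564880371094), 88.21009063720703)
    [247.87706  111.066345] [ 0.0604 -0.0006  0.3065]
    [325.89462  108.628296] [0.0637 0.1043 0.3065]
    [329.0985  211.15317] [-0.0824  0.1099  0.3066]
    [251.08096 213.59122] [-0.0868 -0.0055  0.3065]
w6 yellow [(array([390.5, 178.5]), array([390, 175,   2,   8,  14], dtype=int32))]
  yellow tool [-0.0122  0.0787  0.2285]
  yellow tool [-0.0095  0.0766  0.2185]
  blue [ 323  110   78  104 5051] ((361.5, 161.5), (103.0, 77.0), 90.0)
    [323. 110.] [ 0.062  -0.0007  0.3065]
    [400. 110.] [0.0623 0.1026 0.3065]
    [400. 213.] [-0.0851  0.113   0.3066]
    [323. 213.] [-0.0851 -0.0007  0.3065]
yellow tri [ 0.57208185 -0.21134111  0.04448879] 7.378026526838312 [-0.0235  0.0965  0.3141]
```

View pics/lev.png

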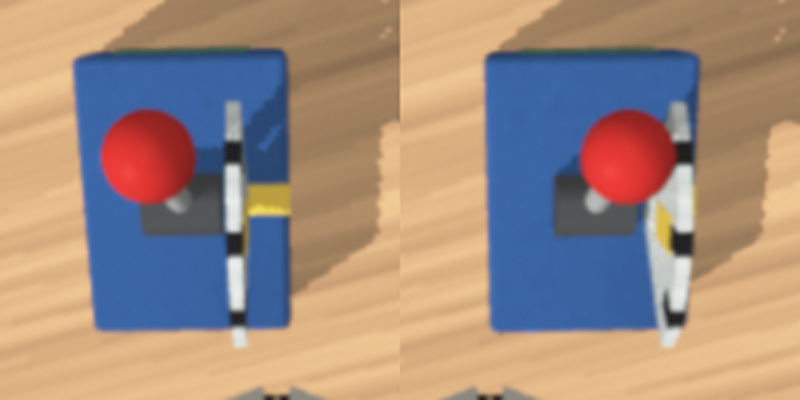

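```bash
cat > k.py <<'E'
from h import *
import pickle
s=ctrl.state();Rt=R.from_quat(s['tcp_rot']).as_matrix()
P=[pickle.load(open(t+'.pkl','rb'))[0] for t in('w5','w6')]
N=[[(307.4,147.4),(395.9,147.2)],[(308.1,181.1),(395.8,181.1)],[(308.9,209.3),(393.4,209.2)]]
for a in N:
    X,e=tri(list(zip(P,a)));print(((X-s['position'])@Rt).round(4),X[2].round(4),e.round(2))
print(s['position'])
E
python3 k.py
```

```text
[0.0243 0.0829 0.2294] 0.1291 0.23
[-0.0136  0.0836  0.2217] 0.1368 0.12
[-0.0496  0.084   0.2255] 0.133 0.16
[ 0.52203442 -0.29715868  0.35853399]
```

The knob is at tool x +0.030 and the middle notch (upright) at -0.013, so the lever angle is about 0.17 rad. I come down on the knob's -x side and push in +x with the shut fingers.

>>> play_rows --translation '[[0.03,0.017,0],[0.06,0.035,0],[0.09,0.052,0],[0.09,0.052,0.035],[0.09,0.052,0.075],[0.09,0.052,0.115],[0.09,0.052,0.15],[0.09,0.052,0.186]]' --delta_rot '[[0,0,0],[0,0,0],[0,0,0],[0,0,0],[0,0,0],[0,0,0],[0,0,0],[0,0,0]]'

```text
time: 13.92
position: [0.4503, -0.2217, 0.1713]
tcp_rot: [0.144, 0.99, -0.0, 0.001]
contact_force: [0.1, -0.5, -0.6]
width: 0.002
finger_force: 0.0
```

>>> play_rows --translation '[[0,0,0],[-0.005,0,0],[-0.01,0,0],[-0.015,0,0],[-0.02,0,0],[-0.025,0,0],[-0.03,0,0],[-0.033,0,0]]' --delta_rot '[[0,0,0],[0,0,0],[0,0,0],[0,0,0],[0,0,0],[0,0,0],[0,0,0],[0,0,0]]'

```text
time: 14.58
position: [0.4823, -0.2315, 0.1729]
tcp_rot: [0.144, 0.99, 0.0, -0.0]
contact_force: [-4.6, 2.5, 3.6]
width: 0.004
finger_force: 2.3
```

>>> play_rows --translation '[[-0.003,0,0],[-0.006,0,0],[-0.009,0,0],[-0.012,0,0],[-0.015,0,0],[-0.018,0,0],[-0.021,0,0],[-0.023,0,0]]' --delta_rot '[[0,0,0],[0,0,0],[0,0,0],[0,0,0],[0,0,0],[0,0,0],[0,0,0],[0,0,0]]'

```text
time: 15.25
position: [0.5045, -0.2382, 0.1724]
tcp_rot: [0.144, 0.99, 0.0, 0.0]
contact_force: [-2.6, 0.6, 1.9]
width: 0.007
finger_force: 1.6
```

```bash
cat > l.py <<'E'
from h import *
from d import red
s=ctrl.state();Rt=R.from_quat(s['tcp_rot']).as_matrix();o=np.array([.52203442,-.29715868,.35853399])
print(s['time'],((s['position']-o)@Rt).round(4),(Rt.T@s['contact_force']).round(2))
for n in('wrist','top','side'): print(n,red(shot(n)))
E
python3 l.py
```

```text
15.25 [0.0336 0.0515 0.1861] [ 2.68 -0.18 -1.87]
wrist [(array([322.8, 333.8]), np.int32(191))]
top []
side []
```

>>> play_rows --translation '[[-0.003,0,0],[-0.006,0,0],[-0.009,0,0],[-0.012,0,0],[-0.015,0,0],[-0.016,0,0],[-0.016,0,0],[-0.016,0,0]]' --delta_rot '[[0,0,0],[0,0,0],[0,0,0],[0,0,0],[0,0,0],[0,0,0],[0,0,0],[0,0,0]]'

```text
time: 16.07
position: [0.5198, -0.2427, 0.1724]
tcp_rot: [0.144, 0.99, -0.0, 0.0]
contact_force: [-0.7, 0.1, -0.1]
width: 0.006
finger_force: 0.1
```

```bash
python3 l.py|head -1
```

```text
16.0667 [0.0178 0.0515 0.1861] [ 0.7  -0.15  0.06]
```

>>> play_rows --translation '[[0.015,0,0],[0.03,0,0],[0.05,0,-0.01],[0.06,0,-0.04],[0.06,0,-0.08],[0.05,0,-0.12],[0.03,0,-0.155],[0.005,0,-0.186]]' --delta_rot '[[0,0,0],[0,0,0],[0,0,0],[0,0,0],[0,0,0],[0,0,0],[0,0,0],[0,0,0]]'

```text
time: 16.88
position: [0.5145, -0.2412, 0.3624]
tcp_rot: [0.144, 0.99, -0.001, 0.002]
contact_force: [1.2, -1.2, 0.3]
width: 0.007
finger_force: 0.0
```

>>> play_rows --translation '[[-0.02,-0.02,0],[-0.04,-0.04,0],[-0.045,-0.052,0],[-0.045,-0.052,0],[-0.045,-0.052,0],[-0.045,-0.052,0],[-0.045,-0.052,0],[-0.045,-0.052,0]]' --delta_rot '[[0,0,0],[0,0,0],[0,0,0],[0,0,0],[0,0,0],[0,0,0],[0,0,0],[0,0,0]]'

```text
time: 17.55
position: [0.5428, -0.3029, 0.359]
tcp_rot: [0.144, 0.99, -0.0, 0.0]
contact_force: [0.3, 0.4, -1.4]
width: 0.006
finger_force: 0.0
```

```bash
python3 b.py w7 lever_knob lever_pivot|head -3; python3 - <<'E'
from h import *
from d import red
import pickle
exec(open('g.py').read().split('ys=')[0].split('import pickle')[1])
o=np.array([.52203442,-.29715868,.35853399]);p=pickle.load(open('w7.pkl','rb'))[0];r=red(p);print(r,((s['position']-o)@Rt).round(4))
for z in(.17,.177): print(((back(p,r[0][0],z)-o)@Rt).round(4))
# predicted upright notch pixel
print(proj(p,o+Rt@np.array([-.0136,.0836,.2217])))
tp=shot('top');sd=shot('side')
for q in(tp,sd):
    r=red(q)
    if r: print(r,((back(q,r[0][0],.177)-o)@Rt).round(4))
a=p['pixels'][90:290,270:470];cv2.imwrite('pics/lev2.png',cv2.resize(a,(500,500),interpolation=cv2.INTER_CUBIC))
E
```

```text
lever_knob [376.5 163.8] 0.85
lever_pivot [362.2 150.6] 0.76
17.7 [ 0.5429 -0.3033  0.3589] [[-0.959  0.284  0.001]
[(array([375.4, 168.2]), np.int32(875))] [-0.0218  0.0001 -0.0003]
[-0.0126  0.0543  0.1885]
[-0.011   0.0532  0.1815]
[[396.5182469  162.65920572]]
[(array([404.1, 219. ]), np.int32(84))] [-0.0133  0.048   0.1815]
[(array([394. , 168.1]), np.int32(32))] [-0.0176  0.0503  0.1815]
```

View pics/lev2.png

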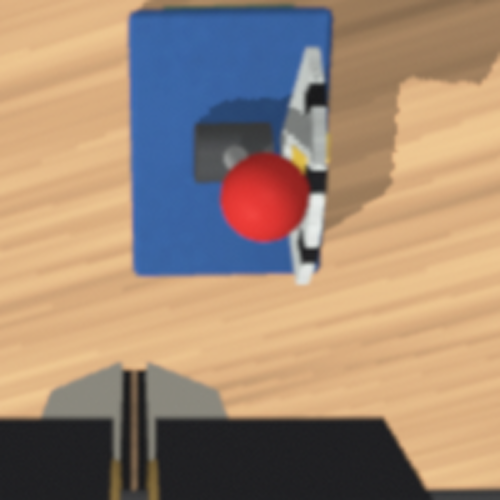

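The knob is at (264,197) in the crop, in line with the middle notch within about 2 mm (0.02 rad). The gripper is clear, so I hand in.

```bash
python3 -c "
from h import *
print(ctrl.close_job())"
```

```text
the job is handed in; nothing more can be done
None
```

I handed the job in, but it has probably failed: while pressing the lid I overshot into its stop and the tool read about 66 N, above the 45 N limit. The lid is home (then held at about 17 N for half a second), the lever is within about 0.02 rad of the yellow notch, the gripper is clear, and I kept clear of the cup, jar and bowl.

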